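# Snap a filter cassette shut with the seating tool

### The job

Close the filter cassette: lay the blue cover on the grey base the right way round, wide tongue in the wide notch, and let go of it so that it rests on the two yellow clips. Then take the black-handled seating tool, press with its sole squarely on the middle of the cover (not with the fingers) until both clips have snapped over the tongues and the cover is fully home, and stand the tool upright back on its black mat. Leave the yellow-lidded cup, the jar and the dropper bottle alone.

Things in the scene. Friction and masses are not known exactly. Their poses are not given: they have to be found in the camera images.
- cassette_base: Grey base, 72 (x) x 150 (y) x 55 mm high, fixed. Origin: centre of underside, on the worktop; z up. End blocks (40 to 62 mm out along +y and -y, 68 mm in x) are flat on top at z = 20; the spine between them, with a white sheet, is 40 mm wide, 17 high, so fingers fit beside the cover's middle. Cover home: its underside on the blocks (z = 20), centred, +y to the base's +y.
- cover: Blue cover, loose, about 100 g, starts flat on the worktop, right side up. Body 50 (x) x 90 (y) x 14 mm; a tongue 5 mm thick, level with its underside, sticks out 16 mm at each end (122 mm in all). Origin: centre of underside; z up. Grip it across its 50 mm width at mid length. Laid loosely on the clips its underside is about 37 mm above the base's origin, ends up to 5 mm apart.
- clip_wide (a joint): Yellow spring clip at the base's wide (+y) notch: 0 rad = upright (rest), grows outward, stop 0.5. Hook reaches in to y = 57 mm, underside at z = 27; its ramp rises outward to y = 63, z = 42. The cover pressed down spreads it to about 0.2 rad; it snaps back to 0 over the tongue with the cover's underside at z = 21 to 23. Both clips together take some 10 to 16 N.
- clip_narrow (a joint): The same spring clip at the base's -y end (narrow notch).
- seating_tool: Seating tool, loose, about 250 g, upright on its mat, 47 mm high. Foot 40 (x) x 64 (y) x 13 mm high, grey metal with flat rubber sole; on it a black grip block 28 (x) x 44 (y) mm from 13 to 43 mm up, with a slightly smaller red cap on it. Origin: centre of the sole; z up.
- tool_mat: Black rubber mat, 90 (x) x 110 (y) x 3 mm, fixed on the worktop, the tool's place. Origin: centre of its underside; the top is 3 mm above it.
- sample_cup: Bystander: white sample cup with yellow lid, 51 mm diameter, 63 mm high, behind the work. Origin: centre of its underside.
- grey_jar: Bystander: grey reagent jar with black lid, 64 mm diameter, 110 mm high, behind the work. Origin: centre of its underside.
- dropper: Bystander: white dropper bottle with yellow cap, 33 mm diameter, 75 mm high, at the right. Origin: centre of its underside.
- cover_wide_end (a point): On the middle of the wide tongue (36 mm wide, marked with a white bar), underside plane, 55 mm along the cover's +y. The opposite tongue is 18 mm wide.
- wide_notch (a point): Middle of the base's wide notch (+y end), 52.5 mm from the base origin, on the block's top (z = 20): 39 mm free between two steel guide pins at x = +-25.5 mm. Pins: 12 mm diameter, straight up to z = 46, then conical to a 3 mm tip at z = 55. The cover has 1.5 mm play on every side.
- narrow_notch (a point): Middle of the base's narrow notch (-y end), 52.5 mm from the base origin, on the block's top (z = 20): 21 mm free between two such pins at x = +-16.5 mm.
- cover_top (a point): Centre of the cover's flat top, 14 mm above its underside: where the tool presses.
- tool_grip (a point): Middle of the tool's black grip block, 30 mm above the sole. Grip across its 28 mm width (tool x); with the fingertips just above the foot, they can push on it.

How it is judged:
On the way, in this order (a step that is already met when the one before it is completed fails the run):
1. the cover lies between the guide pins, the right way round, on top of the clips, not yet snapped in, and is released (z of cover in the frame of cassette_base between 0.025 and 0.046 m and horizontal distance between cover and cassette_base below 0.006 m and angle between the y axis of cover and the y axis of cassette_base, either way round below 0.12 rad and y of cover in the frame of cassette_base below 0.006 m and y of cover_wide_end in the frame of cassette_base above 0.045 m and contact force between each of the arm, the fingers and cover below 0.1 N), for 0.2 s.
2. the seating tool, upright and on the middle of the cover (within 15 mm), bears on it with the cover fully home and both clips snapped (z of cover in the frame of cassette_base below 0.0225 m and value of joint each of clip_wide, clip_narrow below 0.06 rad and contact force between seating_tool and cover above 0.5 N and angle between seating_tool's own z axis and vertical below 0.12 rad and horizontal distance between seating_tool and cover below 0.015 m), for 0.05 s.
At the end, for the whole second after the job is handed in: Cover home on the base, right way round: underside within 2.5 mm of the end blocks, centred within 5 mm, level within 0.04 rad; both clips within 0.06 rad of upright over its tongues; the seating tool upright and still on its mat, its centre within 30 mm of the mat's (z of cover in the frame of cassette_base between 0.017 and 0.0225 m and horizontal distance between cover and cassette_base below 0.005 m and angle between cover's own z axis and vertical below 0.04 rad and y of cover_wide_end in the frame of cassette_base above 0.045 m and value of joint each of clip_wide, clip_narrow below 0.06 rad and horizontal distance between seating_tool and tool_mat below 0.03 m and z of seating_tool in the frame of tool_mat below 0.006 m and angle between seating_tool's own z axis and vertical below 0.08 rad and linear speed of each of seating_tool, cover below 0.02 m/s); the robot touches nothing.
It fails at once if the cover is pushed home by the robot's hand instead of the tool (horizontal distance between cover and cassette_base below 0.02 m and z of cover in the frame of cassette_base below 0.025 m and contact force between any of the fingers, the arm and cover above 1 N).
It fails at once if a bystander is moved by more than 20 mm (distance of any of sample_cup, grey_jar, dropper from where it was at the start of the episode above 0.02 m).
It also fails if it takes over 61 s, if anything falls off the work surface, if the arm or the gripper's body presses on something with over 40 N, if the wrist force passes 120 N, or if a joint passes its speed limit or range.

### The arm

A 7-joint arm with a two-finger parallel gripper is mounted at the origin on a cart in front of the work surface, level with it; the furniture and walls round the work are solid. World frame = base frame: x ahead of the robot, y to its left, z up, the work surface at z = 0. Lengths are in m, angles in rad, forces in N, time in s.
With the tool pointing down it reaches from about 0.4 to 0.85 m from the base axis. Payload 4.5 kg.
Tool frame: the origin (TCP) lies where the fingers leave the gripper's body, on its centre line; the fingertips stand 64 mm ahead of it and the grasp point (between the pads) lies 45 mm ahead of it; z points along the fingers, y is the direction in which the jaws open and shut (so a half turn about z gives the same grasp; the last joint's range is limited). The gripper opens to 88 mm and grips with 3 to 60 N. Pads are 18 mm wide; open, the fingers measure 123 mm over their backs; the gripper's body (75 mm by 187 mm) begins 45 mm behind the grasp point.
Start: joints at [-1.102, 0.689, -0.195, 1.565, 0.157, 0.902, -0.215], TCP at [0.263, 0.567, 0.303] pointing down, gripper open.
Joint ranges: [-3.01, 3.01], [-0.46, 2.08], [-1.47, 1.51], [0.13, 2.56], [-1, 4.14], [0.04, 2.09], [-2.66, 2.66]. Speed limits (rad/s): [2.57, 2.57, 3.14, 3.14, 3.14, 3.14, 3.14].

### API

Orientations are given as a unit quaternion [x, y, z, w].
In Python, from plant import monitor, snapshot, workorder, finder gives the robot as it stands.
- The arm moves only by the tool carry_out, never from a script. Its argument "motion" is one flat list of numbers, 6 for each row, row after row: the shift along the tool's x, y, z in cm, then the turn, a rotation vector about the tool's x, y, z in rad. In form: [x, y, z, rx, ry, rz, x, y, z, rx, ry, rz, ...]. A call has 1 to 8 rows; each row shifts and turns the commanded pose from where the row before left it, along the tool's axes as they then stand; what a row does not reach is not made up. A row lasts 1/8 s, in which the tool goes at most 62.5 mm and 10.7 degrees, less where a joint would pass 70% of its speed; a pose out of reach is approached as far as the arm can. A call with a gripper value outside its range is refused whole. "hand" is the finger opening in cm, from 0 to 8.81, set as the call begins (left out, the last holds). The fingers move at their own pace and stop on an object; "grip_force" is the grip in N (left out, the last holds). Time passes only in rows, so rows that do not move let the fingers close. It gives the time, the measured TCP pose, the force and the opening at its end, in the units of the state.
- monitor.get_state(): the state, without advancing time (a new reading comes with each control period).
- snapshot(name): name is "side" or "top"; returns a dict with "frame" (480x640x3 uint8, red, green, blue), "range_z" (480x640 float32, m along the optical axis (not along the pixel's ray), 0 where there is no reading), "fx", "fy", "cx", "cy" (pixels), "D" ([k1, k2, p1, p2, k3] as OpenCV has them; the pictures are not rectified), "rvec" (rotation vector, rad) and "tvec" (3), from world to camera coordinates, as OpenCV has them. Camera axes: x right, y down, z forward; pixel columns grow to the right and rows downward; lengths in m; the calibration is good to about 2 mm. A picture is of the moment at which its call begins.
- workorder.finish_job(): hands the job in, once; it reports no verdict.
Trained networks look in a picture, given as the dict that the camera call returned (one of the last four; its "shot" number tells which), for a name from the list of things; names that differ only in an ending like _2 or _b are one class to them, and where a whole thing is asked for, a point or a joint stands for the part that bears it (a point fixed in the world has none). Each returns a list of dicts, best first, with "p" (0 to 1); they miss things now and then, are a little off and sometimes report something else, mostly with a low value. They report only what shows in the picture. A call takes as long as a camera call.
- finder.masks_of(picture, thing): "pixels" (480x640 bool, what is visible of it) and "extent" ([left, top, right, bottom] in pixels, round what is visible of it).
The state is a dict: "clock": time; "q": joint angles; "qd": joint speeds; "joint_torque": joint torques, N m; "tool_pos": TCP position; "eef_rot": TCP orientation; "contact_force": force on the tool from outside, world axes, zero at the start; "moment": the same for the moment, N m; "opening": opening from 0.0 (shut) to 1.0 (fully open).
Only numpy, scipy, OpenCV 4.12 (cv2) and the standard library are available. Lean on these libraries where they do the work, as an engineer would, in place of code of your own. Each camera call takes 0.05 s, during which the arm holds its last target. There are 200 camera calls.

## Working session

There is one attempt and no reset: what is moved stays moved. The work goes in short steps, Python scripts to look and compute and a tool call to move; the robot and the scene stay as the last step left them, time stands still between calls to the robot, and variables do not carry over. Pictures are saved under pics/ and viewed, about 8 in all and at most 12, crops included, and the job is handed in when it is done.

Besides the shell and the picture viewer there is one more tool, called after "Emit:" as a command line: name --argument value ..., lists and objects as JSON in quotes. carry_out: Moves the arm, as the interface text tells. Its arguments: {"type":"object","properties":{"motion":{"type":"array"},"hand":{"type":"number"},"grip_force":{"type":"number"}},"required":["motion"]}

```bash
ls; mkdir -p pics; cat > h.py <<'E'
import numpy as np, cv2
from scipy.spatial.transform import Rotation as R
from plant import monitor, snapshot, workorder, finder
def cloud(p, m):
    v,u=np.nonzero(m&(p["range_z"]>0)); z=p["range_z"][v,u]
    K=np.array([[p["fx"],0,p["cx"]],[0,p["fy"],p["cy"]],[0,0,1]])
    n=cv2.undistortPoints(np.stack([u,v],1).astype(np.float64)[:,None],K,np.array(p["D"],float))[:,0]
    c=np.c_[n*z[:,None],z]
    Rm=cv2.Rodrigues(np.array(p["rvec"],float))[0]
    return (c-np.array(p["tvec"],float).ravel())@Rm, np.stack([u,v],1)
def save(p,name,crop=None,scale=1):
    im=p["frame"][:,:,::-1]
    if crop: l,t,r,b=crop; im=im[t:b,l:r]
    cv2.imwrite("pics/"+name,cv2.resize(im,None,fx=scale,fy=scale,interpolation=cv2.INTER_CUBIC))
def rect(P,lo,hi):
    Q=P[(P[:,2]>lo)&(P[:,2]<hi)][:,:2]
    return len(Q), cv2.minAreaRect((Q*1000).astype(np.float32))
E
python3 - <<'E'
from h import *
s=monitor.get_state(); print({k:np.round(v,3) for k,v in s.items()})
for n in("top","side"):
    p=snapshot(n); save(p,n+"0.png")
    for t in["cassette_base","cover","seating_tool","tool_mat","clip_wide","clip_narrow","sample_cup","grey_jar","dropper"]:
        for r in finder.masks_of(p,t)[:2]:
            P,_=cloud(p,r["pixels"])
            if len(P): print(n,t,round(r["p"],2),r["extent"],len(P),np.round(np.median(P,0),3),np.round(np.percentile(P,[2,98],axis=0),3).tolist())
E
```

```text
pics
{'clock': np.float64(0.0), 'q': array([-1.102,  0.69 , -0.194,  1.566,  0.157,  0.903, -0.215]), 'qd': array([ 0.001,  0.001,  0.001, -0.001,  0.001, -0.   ,  0.001]), 'joint_torque': array([ 0.0000e+00, -5.2757e+01, -1.2670e+00, -1.5343e+01, -5.3000e-02,
        7.0000e-03,  0.0000e+00]), 'tool_pos': array([0.263, 0.566, 0.302]), 'eef_rot': array([ 0.216,  0.976, -0.001, -0.   ]), 'contact_force': array([-0.14 ,  1.141, -0.417]), 'moment': array([0.003, 0.015, 0.043]), 'opening': np.float64(1.001)}
top cassette_base 0.67 [186.3, 254.1, 242.5, 304.4] 1304 [0.427 0.171 0.002] [[0.373, 0.109, -0.002], [0.478, 0.223, 0.007]]
top cassette_base 0.58 [285.2, 262.6, 356.8, 301.2] 1941 [ 0.417 -0.082  0.016] [[0.377, -0.154, -0.0], [0.459, -0.014, 0.05]]
top cover 0.84 [392.8, 261.5, 444.5, 283.9] 986 [ 0.439 -0.305  0.013] [[0.415, -0.363, 0.002], [0.464, -0.252, 0.018]]
top seating_tool 0.59 [199.8, 263.7, 231.9, 290.8] 499 [0.421 0.151 0.038] [[0.398, 0.126, 0.002], [0.45, 0.188, 0.052]]
top tool_mat 0.88 [185.3, 254.9, 240.8, 305.7] 1324 [0.423 0.168 0.002] [[0.373, 0.109, -0.002], 
[... 1405 characters left out ...]
.9, 301.8] 2286 [ 0.418 -0.089  0.018] [[0.379, -0.158, 0.001], [0.464, -0.019, 0.05]]
side clip_wide 0.49 [265.9, 236.2, 276.5, 247.7] 149 [ 0.405 -0.023  0.036] [[0.394, -0.03, 0.001], [0.417, 0.037, 0.045]]
side clip_narrow 0.47 [286.2, 277.2, 296.7, 292.6] 85 [ 0.435 -0.15   0.03 ] [[0.43, -0.156, 0.011], [0.441, -0.146, 0.045]]
side grey_jar 0.59 [329.0, 148.7, 358.2, 201.2] 1117 [0.576 0.138 0.087] [[0.555, 0.126, 0.01], [0.613, 0.243, 0.112]]
side dropper 0.82 [384.3, 349.2, 412.5, 387.9] 681 [ 0.58  -0.384  0.043] [[0.568, -0.391, 0.003], [0.598, -0.367, 0.074]]
side dropper 0.23 [286.5, 332.8, 323.3, 389.1] 1490 [ 0.441 -0.318  0.015] [[0.417, -0.366, 0.004], [0.465, -0.252, 0.018]]
```

```bash
python3 - <<'E'
import cv2,numpy as np
t=cv2.imread("pics/top0.png"); s=cv2.imread("pics/side0.png")
a=cv2.resize(t[240:310,180:450],(800,207),interpolation=cv2.INTER_CUBIC)
b=cv2.resize(s[170:390,230:430],(345,380),interpolation=cv2.INTER_CUBIC)
c=cv2.resize(t,(455,341))
o=np.zeros((590,800,3),np.uint8); o[:207]=a; o[208:588,:345]=b; o[208:549,345:]=c
cv2.imwrite("pics/v1.png",o)
E
```

```text
(no output)
```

View pics/v1.png

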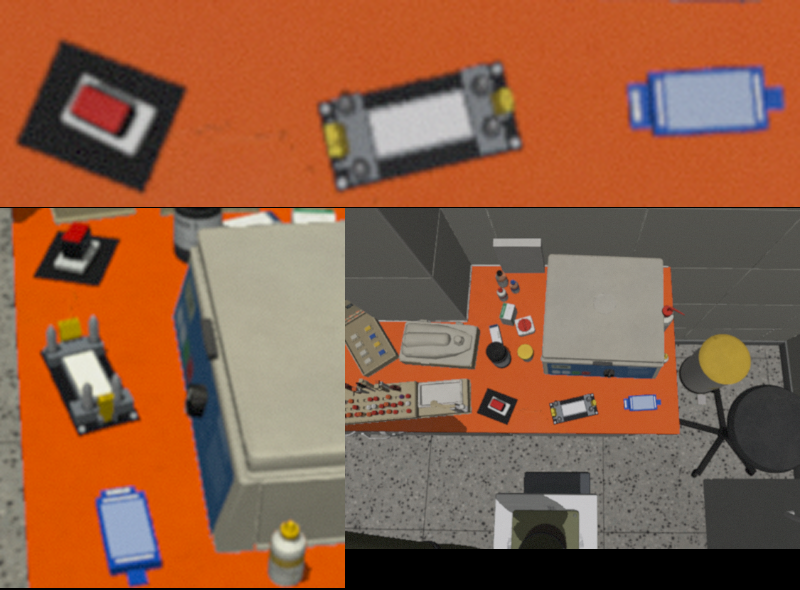

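```bash
cat >> h.py <<'E'
def rays(p,uv):
    K=np.array([[p["fx"],0,p["cx"]],[0,p["fy"],p["cy"]],[0,0,1]])
    n=cv2.undistortPoints(np.asarray(uv,np.float64).reshape(-1,1,2),K,np.array(p["D"],float))[:,0]
    Rm=cv2.Rodrigues(np.array(p["rvec"],float))[0]
    return -Rm.T@np.array(p["tvec"],float).ravel(), np.c_[n,np.ones(len(n))]@Rm
def onplane(p,uv,z):
    c,d=rays(p,uv); return c+d*((z-c[2])/d[:,2])[:,None]
def project(p,X):
    K=np.array([[p["fx"],0,p["cx"]],[0,p["fy"],p["cy"]],[0,0,1]])
    return cv2.projectPoints(np.asarray(X,float),np.array(p["rvec"],float),np.array(p["tvec"],float),K,np.array(p["D"],float))[0][:,0]
def colour(p,name,near=None,r=0.1):
    h=cv2.cvtColor(p["frame"],cv2.COLOR_RGB2HSV).astype(int); H,S,V=h[...,0],h[...,1],h[...,2]
    m={"blue":(H>95)&(H<130)&(S>45)&(V>70),"white":(S<40)&(V>165),"yellow":(H>20)&(H<35)&(S>120)&(V>100),"red":((H<5)|(H>172))&(S>130)&(V>60)&(V<215),"black":(V<60)}[name]
    if near is not None:
        vv,uu=np.mgrid[:480,:640]; c=project(p,[near])[0]
        e=project(p,np.array(near)+np.array([[r,0,0],[0,r,0]])); rad=np.linalg.norm(e-c,axis=1).max()
        m=m&(np.hypot(uu-c[0],vv-c[1])<rad)
    n,l,st,_=cv2.connectedComponentsWithStats(m.astype(np.uint8)); 
    return m,n,l,st
COVER=[(-25,25,-45,45,0,14),(-18,18,45,61,0,5),(-9,9,-61,-45,0,5)]
def sil(p,boxes,pose,up=8):
    """anti-aliased silhouette of boxes (mm) at pose x,y,z,yaw"""
    x,y,z,a=pose; Rz=R.from_euler("z",a).as_matrix(); out=np.zeros((480,640),np.float32); T=[]
    for b in boxes:
        X=np.array([[i,j,k] for i in b[:2] for j in b[2:4] for k in b[4:]])/1000@Rz.T+[x,y,z]
        T.append(cv2.convexHull(project(p,X).astype(np.float32))[:,0])
    A=np.vstack(T); l,t=np.floor(A.min(0)).astype(int)-2; r,bb=np.ceil(A.max(0)).astype(int)+2
    g=np.zeros(((bb-t)*up,(r-l)*up),np.uint8)
    for q in T: cv2.fillConvexPoly(g,np.round(((q-[l,t])+.5)*up-.5).astype(int),255)
    out[t:bb,l:r]=cv2.resize(g,(r-l,bb-t),interpolation=cv2.INTER_AREA)/255.; return out
def fit(views,boxes,x0,free=(0,1,3)):
    """views: list of (picture, mask)"""
    from scipy.optimize import minimize
    free=list(free); x0=np.array(x0,float); sc=np.array([.005,.005,.005,.08])[free]
    def f(d):
        q=x0.copy(); q[free]+=d*sc
        return sum(np.abs(sil(p,boxes,q)-m).sum()/max(m.sum(),1) for p,m in views)
    S=np.vstack([np.zeros(len(free)),np.eye(len(free))])
    r=minimize(f,np.zeros(len(free)),method="Nelder-Mead",options=dict(initial_simplex=S,xatol=.01,fatol=1e-4))
    x0[free]+=r.x*sc; return x0,r.fun
E
python3 - <<'E'
from h import *
P={n:snapshot(n) for n in("top","side")}
cv=[]
for n,p in P.items():
    m,_,l,st=colour(p,"blue",(.44,-.307,.01),.085); print(n,"cover px",m.sum())
    x,e=fit([(p,m.astype(float))],COVER,(.44,-.307,0,0)); print(n,"cover",np.round(x,4),round(e,3)); cv.append((p,m.astype(float)))
x,e=fit(cv,COVER,(.44,-.307,0,0)); print("both",np.round(x,4),round(e,3))
for n,p in P.items():
    m,_,l,st=colour(p,"white",(.418,-.086,.017),.055)
    v,u=np.nonzero(l==1+np.argmax(st[1:,4])); Q=onplane(p,np.c_[u,v],.017)
    (c,wh,a)=cv2.minAreaRect((Q[:,:2]*1000).astype(np.float32)); 
    E=np.cov(Q[:,:2].T); w,V=np.linalg.eigh(E); d=V[:,1]*np.sign(V[1,1])
    print(n,"sheet",len(u),np.round(Q.mean(0),4),"rect",np.round(c,1),np.round(wh,1),round(a,1),"yaw",round(np.arctan2(-d[0],d[1]),4))
    m,k,l,st=colour(p,"yellow",(.418,-.086,.03),.095)
    for i in range(1,k):
        if st[i,4]>15:
            v,u=np.nonzero(l==i); print(n,"yellow",len(u),np.round(onplane(p,np.c_[u,v],.042).mean(0),4))
    m,k,l,st=colour(p,"red",(.425,.151,.05),.05)
    v,u=np.nonzero(m); Q=onplane(p,np.c_[u,v],.047);print(n,"red",len(u),Q.mean(0).round(4),cv2.minAreaRect((Q[:,:2]*1000).astype(np.float32)))
    C,uv=cloud(p,np.ones((480,640),bool)); b=C[(C[:,1]<.0)&(C[:,1]>-.4)&(C[:,0]>.42)&(C[:,0]<.8)&(C[:,2]>.09)&(C[:,2]<.5)]
    print(n,"box x",np.percentile(b[:,0],[0.5,2,10]).round(3),"y",np.percentile(b[:,1],[1,99]).round(3),"ztop",np.percentile(b[:,2],98).round(3))
E
```

```text
top cover px 808
top cover [ 0.4396 -0.3102  0.      0.0566] 0.344
side cover px 1374
side cover [ 0.4412 -0.3062  0.      0.0349] 0.176
both [ 0.4404 -0.3101  0.      0.0523] 0.537
top sheet 467 [ 0.4188 -0.0848  0.017 ] rect [419. -85.] [34.1 73.6] 13.3 yaw 0.2301
top yellow 44 [ 0.4335 -0.1481  0.042 ]
top yellow 67 [ 0.4029 -0.021   0.042 ]
top red 188 [0.424  0.1566 0.047 ] ((425.25970458984375, 142.43141174316406), (35.72637176513672, 68.27418518066406), 4.809349536895752)
top box x [0.537 0.541 0.555] y [-0.371 -0.004] ztop 0.146
side sheet 407 [ 0.4204 -0.0785  0.017 ] rect [420.7 -81.2] [35.3 74.2] 14.1 yaw 0.3305
side yellow 128 [ 0.4052 -0.0305  0.042 ]
side yellow 110 [ 0.4349 -0.1622  0.042 ]
side red 119 [0.4247 0.1586 0.047 ] ((424.2442321777344, 160.95079040527344), (42.09224319458008, 31.961776733398438), 56.44419860839844)
side box x [0.538 0.542 0.558] y [-0.392 -0.007] ztop 0.147
```

```bash
cat >> h.py <<'E'
def plan(targets, start=None):
    """targets: (x,y,z of grasp point, jaw yaw, maxstep cm); prints rounded rows"""
    s=monitor.get_state(); q=R.from_quat(s["eef_rot"]); p=np.array(s["tool_pos"])
    if start: p=np.array(start[0]); q=start[1]
    for x,y,z,a,st in targets:
        ax=q.as_matrix()[:,1]; cur=np.arctan2(ax[1],ax[0])
        a=a+np.pi*np.round((cur-a)/np.pi)
        Y=np.array([np.cos(a),np.sin(a),0]); Z=np.array([0,0,-1.]); X=np.cross(Y,Z)
        T=R.from_matrix(np.c_[X,Y,Z]); t=np.array([x,y,z+.045])
        tot=(q.inv()*T).as_rotvec(); n=int(max(np.ceil(np.linalg.norm(t-p)*100/st),np.ceil(np.linalg.norm(tot)/.17),1))
        print("-> grasp",x,y,z,"yaw",round(a,3),"rows",n)
        for i in range(n):
            d=q.inv().apply((t-p)/(n-i))*100; w=(q.inv()*T).as_rotvec()/(n-i)
            d=np.round(d,1); w=np.round(w,3); print("  ",", ".join(f"{v:g}" for v in [*(d+0.),*(w+0.)]),",")
            p=p+q.apply(d/100); q=q*R.from_rotvec(w)
E
python3 - <<'E'
from h import *
P={n:snapshot(n) for n in("top","side")}
for n,p in P.items():
    C,uv=cloud(p,np.ones((480,640),bool))
    for y0,y1 in((-.4,-.27),(-.27,-.15),(-.15,0)):
        o=[]
        for z in(.03,.06,.09,.12):
            b=C[(C[:,1]<y1)&(C[:,1]>y0)&(C[:,0]>.48)&(C[:,0]<.8)&(C[:,2]>z)&(C[:,2]<z+.03)]
            o.append((len(b),np.percentile(b[:,0],2).round(3) if len(b)>10 else None))
        print(n,y0,o)
cv=[]
k=np.ones((5,5),np.uint8)
for n,p in P.items():
    m,_,l,st=colour(p,"blue",(.44,-.307,.01),.085); m=cv2.morphologyEx(m.astype(np.uint8),cv2.MORPH_CLOSE,k).astype(float)
    x,e=fit([(p,m)],COVER,(.44,-.307,0,0)); print(n,"cover",np.round(x,4),round(e,3)); cv.append((p,m))
plan([(.45,.25,.2,.04,6),(.45,-.2,.16,.04,6),(.43,-.308,.06,.04,5)])
E
```

```text
top -0.4 [(254, np.float64(0.519)), (286, np.float64(0.527)), (422, np.float64(0.534)), (4611, np.float64(0.547))]
top -0.27 [(231, np.float64(0.515)), (440, np.float64(0.517)), (351, np.float64(0.537)), (6319, np.float64(0.547))]
top -0.15 [(392, np.float64(0.526)), (419, np.float64(0.534)), (580, np.float64(0.541)), (7593, np.float64(0.555))]
side -0.4 [(2352, np.float64(0.523)), (2349, np.float64(0.53)), (2784, np.float64(0.537)), (7708, np.float64(0.549))]
side -0.27 [(240, np.float64(0.515)), (482, np.float64(0.517)), (415, np.float64(0.538)), (6735, np.float64(0.546))]
side -0.15 [(286, np.float64(0.528)), (309, np.float64(0.535)), (369, np.float64(0.542)), (6129, np.float64(0.556))]
top cover [ 0.4396 -0.3111  0.      0.0818] 0.126
side cover [ 0.4411 -0.3073  0.      0.0462] 0.134
-> grasp 0.45 0.25 0.2 yaw 0.04 rows 7
   -4.3, -3, 0.8, 0, 0, 0.157 ,
   -4.7, -2.3, 0.8, 0, 0, 0.157 ,
   -5, -1.5, 0.8, 0, 0, 0.156 ,
   -5.2, -0.7, 0.8, 0, 0, 0.157 ,
   -5.3, 0.2, 0.9, 0, 0, 0.156 ,
   -5.2, 0.9, 0.8, 0, 0, 0.157 ,
   -4.9, 1.8, 0.9, 0, 0, 0.156 ,
-> grasp 0.45 -0.2 0.16 yaw 0.04 rows 8
   -5.6, -0.2, 0.5, 0, 0, 0 ,
   -5.6, -0.2, 0.5, 0, 0, 0 ,
   -5.6, -0.2, 0.5, 0, 0, 0 ,
   -5.6, -0.2, 0.5, 0, 0, 0 ,
   -5.7, -0.3, 0.5, 0, 0, 0 ,
   -5.6, -0.2, 0.5, 0, 0, 0 ,
   -5.7, -0.3, 0.5, 0, 0, 0 ,
   -5.6, -0.2, 0.5, 0, 0, 0 ,
-> grasp 0.43 -0.308 0.06 yaw 0.04 rows 3
   -3.6, -0.8, 3.3, 0, 0, 0 ,
   -3.6, -0.8, 3.3, 0, 0, 0 ,
   -3.5, -0.8, 3.4, 0, 0, 0 ,
```

Emit:
carry_out --motion '[-4.3,-3,0.8,0,0,0.157,-4.7,-2.3,0.8,0,0,0.157,-5,-1.5,0.8,0,0,0.156,-5.2,-0.7,0.8,0,0,0.157,-5.3,0.2,0.9,0,0,0.156,-5.2,0.9,0.8,0,0,0.157,-4.9,1.8,0.9,0,0,0.146]' --hand 8.8

```text
clock: 2.08
tool_pos: [0.4509, 0.2492, 0.2448]
eef_rot: [0.691, 0.723, 0.001, 0.0]
contact_force: [0.7, 0.6, -0.7]
opening: 0.995
```

Emit:
carry_out --motion '[-5.6,-0.2,0.5,0,0,0,-5.6,-0.2,0.5,0,0,0,-5.6,-0.2,0.5,0,0,0,-5.6,-0.2,0.5,0,0,0,-5.7,-0.3,0.5,0,0,0,-5.6,-0.2,0.5,0,0,0,-5.7,-0.3,0.5,0,0,0,-5.6,-0.2,0.5,0,0,0]'

```text
clock: 3.08
tool_pos: [0.4548, -0.2018, 0.2047]
eef_rot: [0.689, 0.725, 0.0, 0.0]
contact_force: [0.3, 0.5, -0.3]
opening: 1.0
```

```bash
python3 - <<'E'
from h import *
s=monitor.get_state(); print({k:np.round(v,3) for k,v in s.items() if k in("clock","q","tool_pos","eef_rot","contact_force","opening")})
plan([(.427,-.309,.13,.06,6),(.427,-.309,.04,.06,5),(.427,-.309,.022,.06,1)])
E
```

```text
{'clock': np.float64(3.075), 'q': array([ 0.381,  0.686, -0.089,  2.04 ,  0.138,  0.42 ,  0.235]), 'tool_pos': array([ 0.455, -0.202,  0.205]), 'eef_rot': array([0.689, 0.725, 0.   , 0.   ]), 'contact_force': array([ 0.333,  0.536, -0.284]), 'opening': np.float64(1.0)}
-> grasp 0.427 -0.309 0.13 yaw 0.06 rows 2
   -5.3, -1.7, 1.5, 0, 0, -0.005 ,
   -5.3, -1.6, 1.5, 0.001, 0, -0.005 ,
-> grasp 0.427 -0.309 0.04 yaw 0.06 rows 2
   0, 0, 4.5, 0, 0, 0 ,
   0, 0, 4.5, 0, 0, 0 ,
-> grasp 0.427 -0.309 0.022 yaw 0.06 rows 2
   0, 0, 0.9, 0, 0, 0 ,
   0, 0, 0.9, 0, 0, 0 ,
```

Emit:
carry_out --motion '[-5.3,-1.7,1.5,0,0,-0.01,-5.3,-1.6,1.5,0,0,0,0,0,3,0,0,0,0,0,3,0,0,0,0,0,3,0,0,0,0,0,0,0,0,0]'

```text
clock: 3.82
tool_pos: [0.4267, -0.3069, 0.0832]
eef_rot: [0.685, 0.728, -0.0, -0.002]
contact_force: [0.9, 0.9, -0.2]
opening: 1.0
```

```bash
python3 - <<'E'
from h import *
s=monitor.get_state(); print({k:np.round(v,3) for k,v in s.items() if k in("clock","tool_pos","eef_rot","contact_force","opening")})
P={n:snapshot(n) for n in("top","side")}
im=[cv2.resize(p["frame"][t:b,l:r,::-1],(400,400),interpolation=cv2.INTER_CUBIC) for p,(l,t,r,b) in((P["top"],(360,210,470,320)),(P["side"],(250,290,390,430)))]
cv2.imwrite("pics/v2.png",np.hstack(im))
plan([(.427,-.309,.022,.06,1)])
E
```

```text
{'clock': np.float64(3.825), 'tool_pos': array([ 0.427, -0.307,  0.083]), 'eef_rot': array([ 0.685,  0.728, -0.   , -0.002]), 'contact_force': array([ 0.887,  0.889, -0.238]), 'opening': np.float64(1.0)}
-> grasp 0.427 -0.309 0.022 yaw 0.06 rows 2
   -0.1, 0, 0.9, 0, 0, 0 ,
   0, -0.1, 0.9, 0, 0, 0 ,
```

View pics/v2.png

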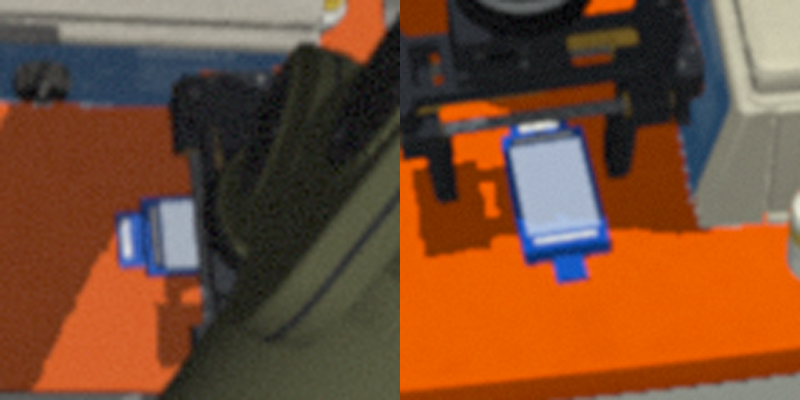

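Emit:
carry_out --motion '[-0.1,0,0.8,0,0,0,-0.1,0,0.8,0,0,0,0,0,0,0,0,0]'

```text
clock: 4.3
tool_pos: [0.4274, -0.3095, 0.0684]
eef_rot: [0.686, 0.728, -0.0, -0.0]
contact_force: [0.7, -0.0, -0.5]
opening: 0.996
```

Emit:
carry_out --motion '[0,0,0,0,0,0,0,0,0,0,0,0,0,0,0,0,0,0,0,0,0,0,0,0,0,0,0,0,0,0,0,0,0,0,0,0]' --hand 4 --grip_force 20

```text
clock: 5.05
tool_pos: [0.4281, -0.3095, 0.0689]
eef_rot: [0.685, 0.728, 0.0, 0.0]
contact_force: [1.6, 0.2, 1.8]
opening: 0.564
```

```bash
python3 - <<'E'
from h import *
plan([(.427,-.309,.13,.06,5),(.4185,-.085,.12,.233,5.)])
E
```

```text
-> grasp 0.427 -0.309 0.13 yaw 0.06 rows 3
   0, 0, -3.5, 0, 0, 0 ,
   0, 0, -3.6, 0.001, 0, 0 ,
   0.1, -0.1, -3.5, 0, 0, 0 ,
-> grasp 0.4185 -0.085 0.12 yaw 0.233 rows 5
   4.5, 0.1, 0.2, 0, 0, -0.035 ,
   4.5, 0.3, 0.2, 0, 0, -0.034 ,
   4.4, 0.4, 0.2, 0, 0, -0.035 ,
   4.4, 0.5, 0.2, 0, 0, -0.034 ,
   4.5, 0.7, 0.2, 0, 0, -0.035 ,
```

Emit:
carry_out --motion '[0,0,-2,0,0,0,0,0,-4.3,0,0,0,0.1,-0.1,-4.3,0,0,0,4.5,0.1,0.2,0,0,-0.035,4.5,0.3,0.2,0,0,-0.034,4.4,0.4,0.2,0,0,-0.035,4.4,0.5,0.2,0,0,-0.034,4.5,0.7,0.2,0,0,-0.035]'

```text
clock: 6.05
tool_pos: [0.4167, -0.0836, 0.1645]
eef_rot: [0.62, 0.785, -0.001, -0.001]
contact_force: [1.0, 1.0, -0.7]
opening: 0.563
```

Emit:
carry_out --motion '[0,0,0,0,0,0,0,0,0,0,0,0]'

```text
clock: 6.3
tool_pos: [0.4172, -0.0853, 0.1646]
eef_rot: [0.62, 0.784, -0.001, -0.0]
contact_force: [-0.4, -0.4, -1.1]
opening: 0.564
```

```bash
python3 - <<'E'
from h import *
s=monitor.get_state(); print({k:np.round(v,4) for k,v in s.items() if k in("clock","tool_pos","eef_rot","contact_force","opening")})
P={n:snapshot(n) for n in("top","side")}
im=[cv2.resize(p["frame"][t:b,l:r,::-1],(400,400),interpolation=cv2.INTER_CUBIC) for p,(l,t,r,b) in((P["top"],(270,220,380,330)),(P["side"],(220,190,340,310)))]
cv2.imwrite("pics/v3.png",np.hstack(im))
g=s["tool_pos"]-[0,0,.045]; k=np.ones((5,5),np.uint8); x0=(g[0],g[1],g[2]-.024,.233)
for n,p in P.items():
    m,*_=colour(p,"blue",tuple(x0[:3]),.085); m=cv2.morphologyEx(m.astype(np.uint8),cv2.MORPH_CLOSE,k).astype(float)
    print(n,m.sum(),sil(p,COVER,x0).sum(), [np.round(a,4) for a in fit([(p,m)],COVER,x0)])
E
```

```text
{'clock': np.float64(6.3), 'tool_pos': array([ 0.4172, -0.0853,  0.1646]), 'eef_rot': array([ 6.204e-01,  7.843e-01, -6.000e-04, -2.000e-04]), 'contact_force': array([-0.4088, -0.3912, -1.1249]), 'opening': np.float64(0.5644)}
top 0.0 1229.0236 [array([ 0.418 , -0.085 ,  0.0956,  0.2511]), np.float64(1226.7647)]
side 589.0 1134.7294 [array([ 0.4209, -0.0879,  0.0956,  0.1315]), np.float64(0.9172)]
```

View pics/v3.png

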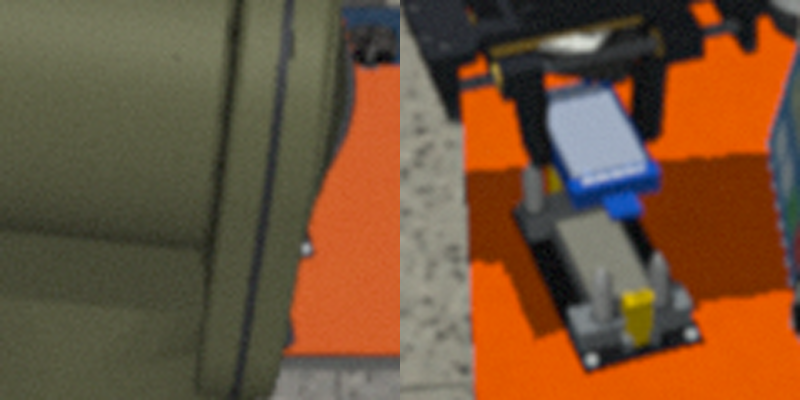

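```bash
cat >> h.py <<'E'
def pin(x,y): return [(x-6,x+6,y-6,y+6,0,46),(x-2.5,x+2.5,y-2.5,y+2.5,46,54)]
BASE=[(-36,36,-75,75,0,4),(-34,34,40,62,0,20),(-34,34,-62,-40,0,20),(-20,20,-40,40,0,17),(-6,6,57,67,0,42),(-6,6,-67,-57,0,42)]+pin(25.5,52.5)+pin(-25.5,52.5)+pin(16.5,-52.5)+pin(-16.5,-52.5)
def notorange(img): # rgb
    h=cv2.cvtColor(img,cv2.COLOR_RGB2HSV).astype(int); return ~((h[...,0]>3)&(h[...,0]<17)&(h[...,1]>150))
def nearmask(p,near,r):
    vv,uu=np.mgrid[:480,:640]; c=project(p,[near])[0]; e=project(p,np.array(near)+np.array([[r,0,0],[0,r,0]]))
    return np.hypot(uu-c[0],vv-c[1])<np.linalg.norm(e-c,axis=1).max()
E
python3 - <<'E'
from h import *
P={n:snapshot(n) for n in("top","side")}; V={}
for n,p in P.items():
    img=cv2.imread(f"pics/{n}0.png")[:,:,::-1].copy()
    m=notorange(img)&nearmask(p,(.4187,-.085,.01),.1); V[n]=(p,m.astype(float))
    x,e=fit([V[n]],BASE,(.4187,-.0848,0,.233)); print(n,"base",np.round(x,4),round(e,3),m.sum())
xb,e=fit(list(V.values()),BASE,(.4187,-.0848,0,.233)); print("both",xb.round(4),e)
o=[]
for n,(l,t,r,b) in(("top",(280,250,360,310)),("side",(245,230,325,310))):
    img=cv2.imread(f"pics/{n}0.png"); f=5
    im=cv2.resize(img[t:b,l:r],None,fx=f,fy=f,interpolation=cv2.INTER_CUBIC)
    X=np.array([(25.5,52.5,55),(-25.5,52.5,55),(16.5,-52.5,55),(-16.5,-52.5,55),(36,75,0),(-36,75,0),(36,-75,0),(-36,-75,0)])/1000@R.from_euler("z",xb[3]).as_matrix().T+[xb[0],xb[1],0]
    for q in project(P[n],X): cv2.circle(im,tuple(((q+.5-[l,t])*f).astype(int)),3,(255,0,255),1)
    o.append(cv2.copyMakeBorder(im,0,400-im.shape[0],0,0,cv2.BORDER_CONSTANT))
cv2.imwrite("pics/v4.png",np.hstack(o))
# held cover, side view only, ignoring dark gripper pixels
p=P["side"]; s=monitor.get_state(); g=s["tool_pos"]
x0=np.array((g[0],g[1],g[2]-.069,.233)); hsv=cv2.cvtColor(p["frame"],cv2.COLOR_RGB2HSV)
dark=cv2.dilate(((hsv[...,2]<75)&(hsv[...,1]<120)).astype(np.uint8),np.ones((3,3)))>0
m=colour(p,"blue",tuple(x0[:3]),.085)[0]; m=cv2.morphologyEx(m.astype(np.uint8),cv2.MORPH_CLOSE,np.ones((5,5),np.uint8))>0
import h; ok=~dark; os=h.sil
h.sil=lambda *a:os(*a)*ok
for fr in((0,1,3),(0,1),(0,1,2)): print("held",fr,[np.round(a,4) for a in fit([(p,(m&ok).astype(float))],COVER,x0,fr)], "from",x0.round(4))
E
```

```text
top base [ 0.4194 -0.0851  0.      0.2329] 0.17 2199
side base [ 0.4201 -0.0781  0.      0.2284] 0.271 2639
both [ 0.4196 -0.0833  0.      0.2353] 0.4812002536839848
held (0, 1, 3) [array([ 0.4165, -0.0866,  0.0957,  0.2595]), np.float64(0.7766)] from [ 0.4174 -0.0861  0.0957  0.233 ]
held (0, 1) [array([ 0.417 , -0.0862,  0.0957,  0.233 ]), np.float64(0.7821)] from [ 0.4174 -0.0861  0.0957  0.233 ]
held (0, 1, 2) [array([ 0.4175, -0.0805,  0.0899,  0.233 ]), np.float64(0.7754)] from [ 0.4174 -0.0861  0.0957  0.233 ]
```

View pics/v4.png

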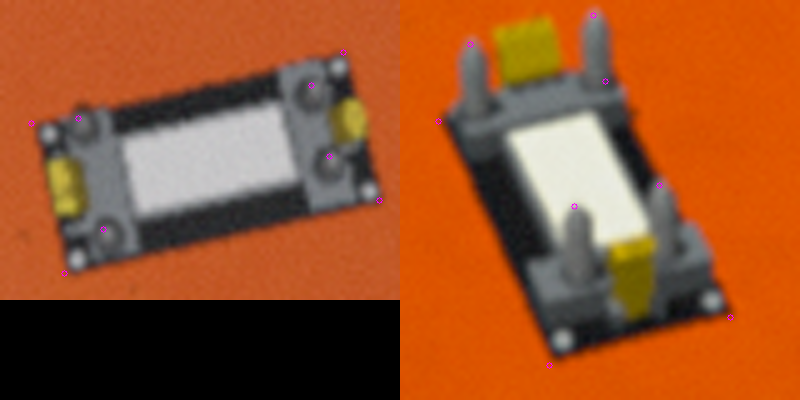

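```bash
cat > ov.py <<'E'
from h import *
def overlay(p,pose,crop,f,name,boxes=COVER):
    l,t,r,b=crop; im=cv2.resize(p["frame"][t:b,l:r,::-1],None,fx=f,fy=f,interpolation=cv2.INTER_CUBIC)
    Rz=R.from_euler("z",pose[3]).as_matrix()
    for bx in boxes:
        for k in bx[4:]:
            X=np.array([[bx[0],bx[2],k],[bx[1],bx[2],k],[bx[1],bx[3],k],[bx[0],bx[3],k]])/1000@Rz.T+pose[:3]
            q=((project(p,X)+.5-[l,t])*f).astype(int); cv2.polylines(im,[q],True,(255,0,255) if k==0 else (0,255,255),1)
    cv2.imwrite("pics/"+name,im)
E
python3 - <<'E'
from ov import *
p=snapshot("side"); s=monitor.get_state(); g=s["tool_pos"]; print(g)
overlay(p,np.array([g[0],g[1],g[2]-.069,.235]),(250,205,320,265),10,"v5.png")
E
```

```text
[ 0.41744835 -0.08586473  0.16472204]
```

View pics/v5.png

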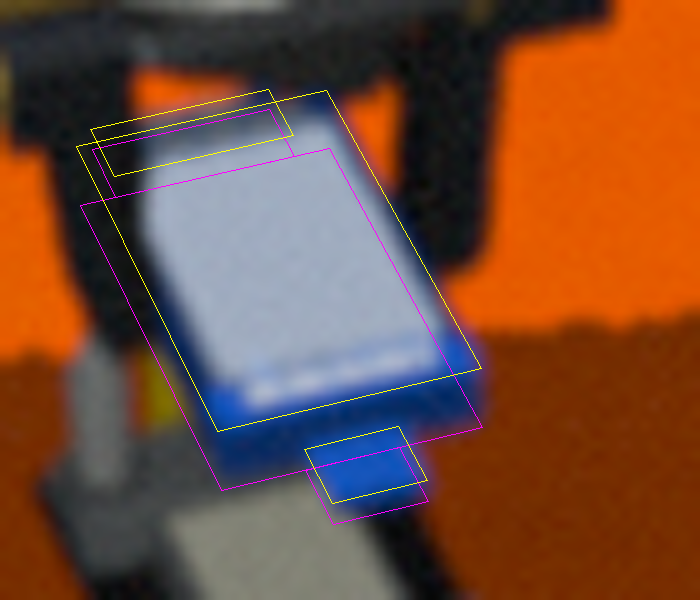

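```bash
python3 - <<'E'
from h import *
plan([(.4193,-.0843,.082+.001,.234,3),(.4193,-.0843,.064,.234,1)])
E
```

```text
-> grasp 0.4193 -0.0843 0.083 yaw 0.234 rows 2
   0.1, 0.1, 1.8, 0, 0, -0.002 ,
   0, 0.1, 1.9, 0, 0, -0.001 ,
-> grasp 0.4193 -0.0843 0.064 yaw 0.234 rows 2
   0, 0, 0.9, 0, 0, 0 ,
   0, 0, 1, 0, 0, 0 ,
```

Emit:
carry_out --motion '[0.1,0.2,1.8,0,0,0,0,0,1.9,0,0,0,0,0,0,0,0,0]'

```text
clock: 6.92
tool_pos: [0.4188, -0.0837, 0.1269]
eef_rot: [0.621, 0.784, -0.001, -0.001]
contact_force: [-0.0, 0.2, -0.6]
opening: 0.563
```

Emit:
carry_out --motion '[0,0,0.4,0,0,0,0,0,0.4,0,0,0,0,0,0.4,0,0,0,0,0,0,0,0,0]'

```text
clock: 7.42
tool_pos: [0.4227, -0.0841, 0.1187]
eef_rot: [0.62, 0.784, -0.001, -0.002]
contact_force: [-0.5, 0.1, -0.7]
opening: 0.562
```

Emit:
carry_out --motion '[0,0,0,0,0,0,0,0,0,0,0,0]'

```text
clock: 7.68
tool_pos: [0.4223, -0.0839, 0.1186]
eef_rot: [0.62, 0.784, -0.001, -0.002]
contact_force: [-0.5, 0.6, -1.6]
opening: 0.564
```

```bash
python3 - <<'E'
from ov import *
p=snapshot("side")
for i in range(3):
    s=monitor.get_state(); print({k:np.round(v,4) for k,v in s.items() if k in("clock","tool_pos","contact_force","moment","q")}); p=snapshot("side")
g=s["tool_pos"]
overlay(p,np.array([g[0],g[1],g[2]-.069,.234]),(245,220,325,310),6.6,"v6.png")
E
```

```text
{'clock': np.float64(7.725), 'q': array([ 0.1024,  0.8339, -0.0214,  2.2721,  0.36  ,  0.0434, -0.0389]), 'tool_pos': array([ 0.4223, -0.0838,  0.1185]), 'contact_force': array([ 0.2603, -0.3163, -1.6174]), 'moment': array([-0.0877,  0.022 ,  0.0153])}
{'clock': np.float64(7.775), 'q': array([ 0.1023,  0.834 , -0.0215,  2.2721,  0.3602,  0.0434, -0.039 ]), 'tool_pos': array([ 0.4223, -0.0838,  0.1184]), 'contact_force': array([ 0.0321, -0.9952, -1.2627]), 'moment': array([-0.0459, -0.0166, -0.0315])}
{'clock': np.float64(7.825), 'q': array([ 0.1023,  0.8341, -0.0215,  2.2721,  0.3602,  0.0433, -0.0391]), 'tool_pos': array([ 0.4223, -0.0838,  0.1184]), 'contact_force': array([ 0.0216,  0.416 , -0.5663]), 'moment': array([-0.074 ,  0.0391,  0.0385])}
```

View pics/v6.png

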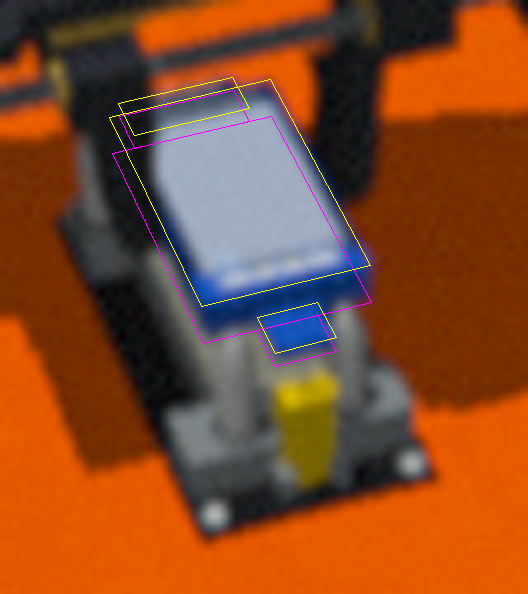

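```bash
python3 - <<'E'
s=open("h.py").read()
s=s.replace("for x,y,z,a,st in targets:","for x,y,z,a,st,*tl in targets:").replace("T=R.from_matrix(np.c_[X,Y,Z]); t=np.array([x,y,z+.045])","T=R.from_matrix(np.c_[X,Y,Z])*R.from_rotvec([tl[0] if tl else 0,0,0]); t=np.array([x,y,z])-.045*T.as_matrix()[:,2]")
open("h.py","w").write(s)
E
python3 - <<'E'
from h import *
plan([(.420,-.0843,.075,.234,1,.04),(.42,-.0843,.065,.234,.4,.04)])
E
```

```text
-> grasp 0.42 -0.0843 0.075 yaw 0.234 rows 1
   0, -0.1, -0.2, 0.035, -0.002, -0.001 ,
-> grasp 0.42 -0.0843 0.065 yaw 0.234 rows 3
   0, 0, 0.3, 0, 0, 0 ,
   0, 0, 0.4, 0, 0, 0 ,
   0, 0.1, 0.3, 0, 0, 0 ,
```

Emit:
carry_out --motion '[0,-0.1,-0.1,0.035,0,0,0,0,0,0,0,0,0,0,0,0,0,0]'

```text
clock: 8.25
tool_pos: [0.4212, -0.0841, 0.1193]
eef_rot: [0.62, 0.784, -0.015, -0.013]
contact_force: [0.4, -0.0, -0.6]
opening: 0.567
```

```bash
cat >> h.py <<'E'
def st():
    s=monitor.get_state(); T=R.from_quat(s["eef_rot"]).as_matrix(); g=s["tool_pos"]+.045*T[:,2]
    print("t",round(float(s["clock"]),2),"grasp",g.round(4),"yaw",round(np.arctan2(T[1,1],T[0,1]),3),"zdir",T[:,2].round(3),"F",s["contact_force"].round(1),"M",s["moment"].round(2),"open",round(float(s["opening"])*88.1,1),"q",s["q"].round(2)); return s
E
python3 - <<'E'
from h import *
st(); plan([(.42,-.0843,.065,.234,.4,.04)])
E
```

```text
t 8.25 grasp [ 0.4195 -0.0844  0.0743] yaw 0.233 zdir [-0.039 -0.007 -0.999] F [ 0.4 -0.  -0.6] M [-0.05 -0.02 -0.01] open 49.9 q [ 0.11  0.83 -0.04  2.25  0.36  0.1  -0.04]
-> grasp 0.42 -0.0843 0.065 yaw 0.234 rows 3
   0, 0, 0.3, 0, -0.001, 0 ,
   0, 0, 0.3, 0, -0.001, 0 ,
   0, 0.1, 0.3, 0.001, 0, -0.001 ,
```

Emit:
carry_out --motion '[0,0,0.3,0,0,0,0,0,0.3,0,0,0,0,0.1,0.3,0,0,0,0,0,0,0,0,0]'

```text
clock: 8.75
tool_pos: [0.4219, -0.0838, 0.11]
eef_rot: [0.62, 0.784, -0.015, -0.013]
contact_force: [-0.0, -0.2, -1.1]
opening: 0.563
```

```bash
python3 - <<'E'
from ov import *
s=st(); p=snapshot("side"); T=R.from_quat(s["eef_rot"]).as_matrix()
overlay(p,np.array([*(s["tool_pos"]+.069*T[:,2]),.234]),(245,220,325,310),6.6,"v7.png")
E
```

```text
t 8.75 grasp [ 0.4201 -0.0841  0.065 ] yaw 0.233 zdir [-0.04  -0.007 -0.999] F [-0.  -0.2 -1.1] M [-0.07  0.04  0.03] open 49.6 q [ 0.1   0.85 -0.02  2.25  0.36  0.08 -0.05]
```

View pics/v7.png

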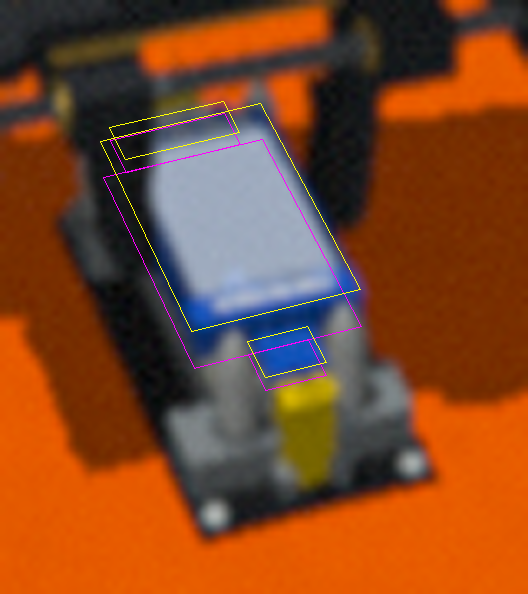

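Emit:
carry_out --motion '[0,0,0.2,0,0,0,0,0,0,0,0,0]'

```text
clock: 9.05
tool_pos: [0.4218, -0.0837, 0.1082]
eef_rot: [0.62, 0.785, -0.015, -0.013]
contact_force: [-0.6, 1.0, 0.5]
opening: 0.567
```

Emit:
carry_out --motion '[0,0,0,0,0,0,0,0,0,0,0,0,0,0,0,0,0,0,0,0,0,0,0,0,0,0,0,0,0,0]' --hand 7.5

```text
clock: 9.68
tool_pos: [0.4219, -0.0839, 0.1083]
eef_rot: [0.62, 0.784, -0.015, -0.013]
contact_force: [1.0, 0.6, -0.0]
opening: 0.851
```

Emit:
carry_out --motion '[0,0,-1,-0.02,0,0,0,0,-3,-0.02,0,0,0,0,-6,0,0,0,0,0,-6,0,0,0,6,0,0,0,0,0,6,0,0,0,0,0,6,0,0,0,0,0,5,0,0,0,0,0]'

```text
clock: 10.68
tool_pos: [0.3688, 0.1415, 0.2694]
eef_rot: [0.62, 0.785, 0.001, -0.001]
contact_force: [0.3, 0.1, 0.5]
opening: 0.852
```

```bash
python3 - <<'E'
from ov import *
s=st(); P={n:snapshot(n) for n in("top","side")}
V=[]
for n,p in P.items():
    m,*_=colour(p,"blue",(.4193,-.084,.04),.085); m=cv2.morphologyEx(m.astype(np.uint8),cv2.MORPH_CLOSE,np.ones((5,5),np.uint8)).astype(float)
    print(n,m.sum(),[np.round(a,4) for a in fit([(p,m)],COVER,(.4193,-.084,.037,.234))])
    C,_=cloud(p,m>0); print(np.percentile(C[:,2],[10,50,90]).round(4))
    # tool: foot+grip silhouette vs non-orange, non-mat -> red/white cloud
    h=cv2.cvtColor(p["frame"],cv2.COLOR_RGB2HSV); w=(h[...,2]>120)&(h[...,1]<70)&nearmask(p,(.425,.155,.01),.06)
    v,u=np.nonzero(w); 
    if len(u)>5: Q=onplane(p,np.c_[u,v],.016); print(n,"foot",len(u),Q.mean(0).round(4),cv2.minAreaRect((Q[:,:2]*1000).astype(np.float32)))
im=[cv2.resize(p["frame"][t:b,l:r,::-1],(400,400),interpolation=cv2.INTER_CUBIC) for p,(l,t,r,b) in((P["top"],(280,240,360,320)),(P["side"],(245,230,325,310)))]
im2=[cv2.resize(p["frame"][t:b,l:r,::-1],(400,200),interpolation=cv2.INTER_CUBIC) for p,(l,t,r,b) in((P["top"],(160,240,280,300)),(P["side"],(230,165,310,205)))]
cv2.imwrite("pics/v8.png",np.vstack([np.hstack(im),np.hstack(im2)]))
E
```

```text
t 10.68 grasp [0.3688 0.1416 0.2244] yaw 0.234 zdir [ 0.001  0.003 -1.   ] F [0.3 0.1 0.5] M [-0.08 -0.06 -0.02] open 75.1 q [-0.35  0.47 -0.2   2.26  0.22  0.42 -0.49]
top 1012.0 [array([ 0.4188, -0.0853,  0.037 ,  0.245 ]), np.float64(0.2588)]
[0.037  0.0489 0.0523]
top foot 14 [0.412  0.1347 0.016 ] ((412.2264099121094, 134.74700927734375), (4.421806812286377, 32.3961181640625), 61.228004455566406)
side 990.0 [array([ 0.4191, -0.0825,  0.037 ,  0.2285]), np.float64(0.1262)]
[0.0435 0.0505 0.0528]
```

View pics/v8.png

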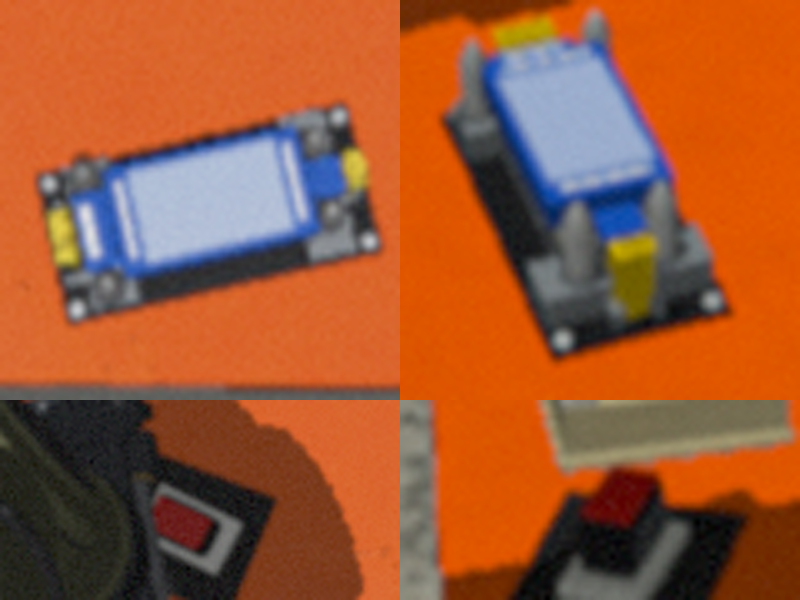

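```bash
python3 - <<'E'
from ov import *
P={n:snapshot(n) for n in("top","side")}
TOOL=[(-20,20,-32,32,3,16),(-14,14,-22,22,16,46),(-13,13,-21,21,46,50)]; V=[]; M=[]
for n,p in P.items():
    img=cv2.imread(f"pics/{n}0.png")[:,:,::-1].copy(); h=cv2.cvtColor(img,cv2.COLOR_RGB2HSV).astype(int)
    near=nearmask(p,(.424,.157,.03),.055)
    red=((h[...,0]<6)|(h[...,0]>170))&(h[...,1]>120)&(h[...,2]<200); wh=(h[...,2]>110)&(h[...,1]<80)
    m=((red|wh)&near).astype(np.uint8); m=cv2.morphologyEx(m,cv2.MORPH_OPEN,np.ones((2,2),np.uint8))
    for nm,k,z in(("red",red&near,.05),("white",wh&near,.016)):
        c,l,s,_=cv2.connectedComponentsWithStats(k.astype(np.uint8)); v,u=np.nonzero(l==1+np.argmax(s[1:,4])); Q=onplane(p,np.c_[u,v],z)[:,:2]
        w,E=np.linalg.eigh(np.cov(Q.T)); d=E[:,1]*np.sign(E[1,1]); r=cv2.minAreaRect((Q*1000).astype(np.float32)); print(n,nm,len(u),Q.mean(0).round(4),"yaw",np.arctan2(-d[0],d[1]).round(3),np.round(r[0],1),np.round(r[1],1),round(r[2],1))
    pts=np.argwhere(m)[:,::-1]; hull=cv2.convexHull(pts.astype(np.int32)); g=np.zeros((480,640),np.uint8); cv2.fillConvexPoly(g,hull,1)
    V.append((p,g.astype(float)))
    mm=notorange(img)&nearmask(p,(.425,.165,.0),.085)
    print(n,"tool",[np.round(a,4) for a in fit([V[-1]],TOOL,(.424,.157,0,-.5))])
    print(n,"mat",[np.round(a,4) for a in fit([(p,mm.astype(float))],[(-45,45,-55,55,0,3)],(.424,.165,0,-.4))])
E
```

```text
top red 194 [0.4234 0.1563] yaw -0.452 [423.4 156.2] [41.3 22.8] 64.4
top white 207 [0.4172 0.1541] yaw -0.318 [423.7 157.7] [64.1 39.9] 64.3
top tool [array([ 0.4226,  0.1563,  0.    , -0.4491]), np.float64(0.0601)]
top mat [array([ 0.4248,  0.1658,  0.    , -0.3817]), np.float64(0.101)]
side red 131 [0.4245 0.154 ] yaw -0.42 [426.  154.1] [44.  29.7] 56.3
side white 151 [0.4308 0.2566] yaw 1.494 [432.6 260.7] [64.6 41.6] 9.6
side tool [array([ 0.4292,  0.177 ,  0.    , -0.4882]), np.float64(0.35)]
side mat [array([ 0.4274,  0.1753,  0.    , -0.3795]), np.float64(0.4524)]
```

```bash
python3 - <<'E'
from h import *
for n in("top","side"):
    p=snapshot(n); C,_=cloud(p,np.ones((480,640),bool)); 
    for y0,y1 in((.2,.22),(.22,.24),(.24,.26),(.26,.3)):
        b=C[(C[:,0]>.33)&(C[:,0]<.55)&(C[:,1]>y0)&(C[:,1]<y1)&(C[:,2]<.12)]; print(n,y0,len(b),np.percentile(b[:,2],[50,99]).round(3) if len(b)>5 else "")
plan([(.4235,.1565,.12,-.449,5,.03),(.4235,.1565,.06,-.449,3,.03),(.4235,.1565,.042,-.449,1,.03)])
E
```

```text
top 0.2 99 [-0.004  0.003]
top 0.22 124 [-0.724  0.002]
top 0.24 191 [-0.004  0.048]
top 0.26 291 [-0.002  0.045]
side 0.2 322 [0.001 0.006]
side 0.22 333 [0.001 0.006]
side 0.24 761 [0.006 0.044]
side 0.26 1174 [0.033 0.113]
-> grasp 0.4235 0.1565 0.12 yaw -0.449 rows 5
   0.1, 1.2, 2.1, 0.006, 0.002, 0.136 ,
   0.2, 1.1, 2.1, 0.006, 0.002, 0.136 ,
   0.4, 1.1, 2.1, 0.005, 0.002, 0.136 ,
   0.5, 1.1, 2, 0.006, 0.002, 0.136 ,
   0.7, 0.9, 2, 0.005, 0.001, 0.136 ,
-> grasp 0.4235 0.1565 0.06 yaw -0.449 rows 3
   0, 0.1, 2, 0, 0, 0 ,
   0, 0.1, 2, 0, 0, 0 ,
   0, 0, 2, 0, 0, 0 ,
-> grasp 0.4235 0.1565 0.042 yaw -0.449 rows 2
   0, 0, 0.9, 0, 0, 0 ,
   0, 0.1, 0.9, 0, 0, 0 ,
```

Emit:
carry_out --motion '[0.1,1.2,2.1,0.006,0.002,0.136,0.2,1.1,2.1,0.006,0.002,0.136,0.4,1.1,2.1,0.005,0.002,0.136,0.5,1.1,2,0.006,0.002,0.136,0.7,0.9,2,0.005,0.001,0.136,0,0,0,0,0,0,0,0,0,0,0,0]'

```text
clock: 11.85
tool_pos: [0.4241, 0.1564, 0.1657]
eef_rot: [0.846, 0.533, -0.008, -0.013]
contact_force: [0.4, -0.3, 0.7]
opening: 0.851
```

```bash
python3 - <<'E'
from h import *
st(); plan([(.4235,.1565,.07,-.449,3,.03),(.4235,.1565,.042,-.449,1,.03)])
E
```

```text
t 11.85 grasp [0.4229 0.157  0.1207] yaw -0.447 zdir [-0.027  0.013 -1.   ] F [ 0.4 -0.3  0.7] M [-0.02  0.1  -0.03] open 75.0 q [-0.42  0.74 -0.03  2.18 -0.02  0.24 -0.87]
-> grasp 0.4235 0.1565 0.07 yaw -0.449 rows 2
   0, 0.1, 2.5, 0, 0, 0.001 ,
   0, 0.1, 2.6, 0, 0, 0.001 ,
-> grasp 0.4235 0.1565 0.042 yaw -0.449 rows 3
   0, 0, 0.9, 0, 0, 0 ,
   0, 0.1, 0.9, 0, 0, 0 ,
   0, 0, 1, 0, 0, 0 ,
```

Emit:
carry_out --motion '[0,0.1,2.5,0,0,0,0,0.1,2.6,0,0,0,0,0,0.9,0,0,0,0,0.1,0.9,0,0,0,0,0,0.9,0,0,0,0,0,0,0,0,0]'

```text
clock: 12.6
tool_pos: [0.4248, 0.1574, 0.087]
eef_rot: [0.846, 0.533, -0.008, -0.013]
contact_force: [-0.9, 0.9, -0.3]
opening: 0.852
```

```bash
python3 -c "
from h import *
st()"
```

```text
t 12.6 grasp [0.4236 0.158  0.042 ] yaw -0.447 zdir [-0.027  0.014 -1.   ] F [-0.9  0.9 -0.3] M [-0.1   0.11  0.02] open 75.1 q [-0.42  0.91 -0.03  2.2  -0.01  0.06 -0.88]
```

Emit:
carry_out --motion '[0,0,0,0,0,0,0,0,0,0,0,0,0,0,0,0,0,0,0,0,0,0,0,0,0,0,0,0,0,0,0,0,0,0,0,0,0,0,0,0,0,0]' --hand 1.5 --grip_force 45

```text
clock: 13.48
tool_pos: [0.4252, 0.1574, 0.0873]
eef_rot: [0.846, 0.533, -0.007, -0.013]
contact_force: [0.1, -0.4, 1.4]
opening: 0.313
```

```bash
python3 -c "
from h import *
st(); plan([(.4235,.157,.13,-.449,4,.03),(.42,-.084,.125,-.05,6,.03),(.42,-.084,.125,.234,6,.03)])"
```

```text
t 13.47 grasp [0.424  0.158  0.0423] yaw -0.447 zdir [-0.026  0.014 -1.   ] F [ 0.1 -0.4  1.4] M [-0.21 -0.11  0.04] open 27.5 q [-0.42  0.91 -0.03  2.2  -0.01  0.06 -0.88]
-> grasp 0.4235 0.157 0.13 yaw -0.449 rows 3
   0, -0.1, -2.9, 0, 0, 0.001 ,
   0, -0.1, -2.9, 0, 0, 0 ,
   -0.1, -0.1, -3, 0, -0.001, 0.001 ,
-> grasp 0.42 -0.084 0.125 yaw -0.05 rows 5
   -4.4, 2, 0, 0, -0.002, -0.08 ,
   -4.5, 1.7, 0.1, 0, -0.002, -0.08 ,
   -4.6, 1.3, 0.1, 0, -0.003, -0.08 ,
   -4.7, 1, 0.1, 0, -0.002, -0.079 ,
   -4.8, 0.5, 0, 0, -0.003, -0.08 ,
-> grasp 0.42 -0.084 0.125 yaw 0.234 rows 2
   0, 0, 0, 0, -0.004, -0.142 ,
   0, 0, 0, 0, -0.004, -0.142 ,
```

Emit:
carry_out --motion '[0,-0.1,-2.9,0,0,0,0,-0.1,-2.9,0,0,0,-0.1,-0.1,-3,0,0,0,-4.4,2,0,0,-0.002,-0.08,-4.5,1.7,0.1,0,-0.002,-0.08,-4.6,1.3,0.1,0,-0.003,-0.08,-4.7,1,0.1,0,-0.002,-0.079,-4.8,0.5,0,0,-0.003,-0.08]'

```text
clock: 14.48
tool_pos: [0.4208, -0.0852, 0.1696]
eef_rot: [0.723, 0.691, -0.01, -0.011]
contact_force: [0.4, -0.3, -2.7]
opening: 0.317
```

Emit:
carry_out --motion '[0,0,0,0,-0.004,-0.142,0,0,0,0,-0.004,-0.142,0,0,0,0,0,0,0,0,0,0,0,0]'

```text
clock: 14.98
tool_pos: [0.421, -0.0837, 0.1698]
eef_rot: [0.62, 0.785, -0.011, -0.01]
contact_force: [-0.7, -0.9, -4.1]
opening: 0.319
```

```bash
python3 - <<'E'
from ov import *
st(); p=snapshot("side")
cv2.imwrite("pics/v9.png",cv2.resize(p["frame"][205:315,220:340,::-1],None,fx=5,fy=5,interpolation=cv2.INTER_CUBIC))
plan([(.4200,-.084,.105,.234,3,.03)])
E
```

```text
t 14.97 grasp [ 0.4197 -0.0839  0.1249] yaw 0.234 zdir [-0.03  -0.006 -1.   ] F [-0.7 -0.9 -4.1] M [-0.06  0.03 -0.03] open 28.1 q [ 0.19  0.72 -0.17  2.23  0.49  0.26 -0.19]
-> grasp 0.42 -0.084 0.105 yaw 0.234 rows 1
   0, 0.1, 2, 0, -0.001, 0.001 ,
```

View pics/v9.png

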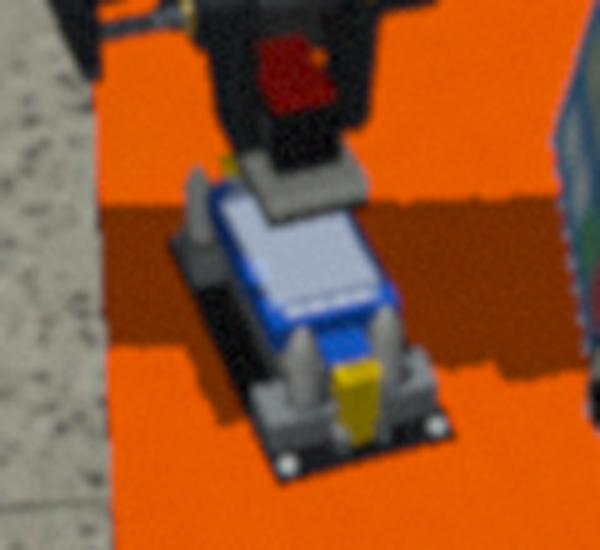

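Emit:
carry_out --motion '[0,0.1,1.5,0,0,0,0,0,1.2,0,0,0,0,0,0.5,0,0,0,0,0,0.3,0,0,0,0,0,0,0,0,0]'

```text
clock: 15.65
tool_pos: [0.4212, -0.0838, 0.1351]
eef_rot: [0.619, 0.785, -0.011, -0.01]
contact_force: [-0.6, 0.7, -3.4]
opening: 0.319
```

Emit:
carry_out --motion '[0,0,0.3,0,0,0,0,0,0.3,0,0,0,0,0,0,0,0,0]'

```text
clock: 16.02
tool_pos: [0.4214, -0.0838, 0.1295]
eef_rot: [0.619, 0.785, -0.011, -0.009]
contact_force: [0.5, -0.6, 3.5]
opening: 0.313
```

```bash
python3 -c "
from h import *
st()"
```

```text
t 16.02 grasp [ 0.4202 -0.0841  0.0846] yaw 0.236 zdir [-0.027 -0.006 -1.   ] F [ 0.5 -0.6  3.5] M [-0.11  0.1  -0.01] open 27.5 q [ 0.13  0.81 -0.08  2.25  0.53  0.12 -0.22]
```

Emit:
carry_out --motion '[0,0,0.3,0,0,0,0,0,0.3,0,0,0,0,0,0,0,0,0]'

```text
clock: 16.4
tool_pos: [0.4217, -0.0831, 0.1235]
eef_rot: [0.618, 0.786, -0.01, -0.009]
contact_force: [0.0, 2.8, 2.5]
opening: 0.313
```

```bash
python3 -c "
from h import *
st()"
```

```text
t 16.4 grasp [ 0.4205 -0.0833  0.0785] yaw 0.238 zdir [-0.026 -0.005 -1.   ] F [0.  2.8 2.5] M [ 0.47 -0.1   0.02] open 27.5 q [ 0.12  0.82 -0.06  2.26  0.54  0.1  -0.22]
```

Emit:
carry_out --motion '[0,0,0.3,0,0,0,0,0,0.2,0,0,0,0,0,0,0,0,0]'

```text
clock: 16.77
tool_pos: [0.4211, -0.0845, 0.1184]
eef_rot: [0.619, 0.785, -0.011, -0.009]
contact_force: [0.1, 0.2, 7.6]
opening: 0.315
```

```bash
python3 - <<'E'
from ov import *
s=st(); p=snapshot("side")
cv2.imwrite("pics/v10.png",cv2.resize(p["frame"][220:310,240:330,::-1],None,fx=6,fy=6,interpolation=cv2.INTER_CUBIC))
E
```

```text
t 16.77 grasp [ 0.4198 -0.0848  0.0734] yaw 0.235 zdir [-0.028 -0.007 -1.   ] F [0.1 0.2 7.6] M [ 0.2  -0.11 -0.02] open 27.8 q [ 0.12  0.83 -0.05  2.26  0.55  0.09 -0.23]
```

View pics/v10.png

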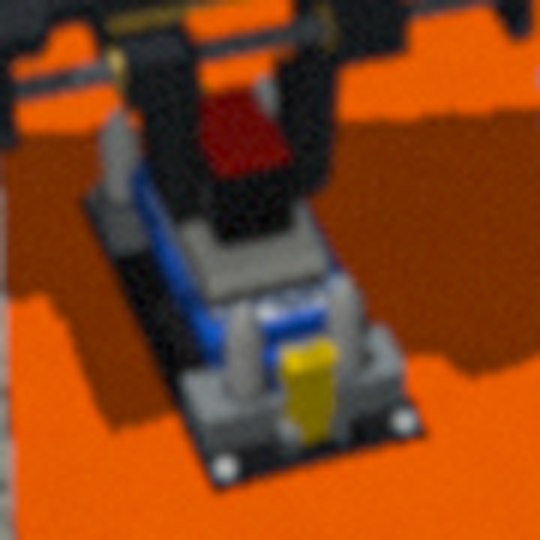

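Emit:
carry_out --motion '[0,0,0.2,0,0,0,0,0,0.2,0,0,0,0,0,0,0,0,0]'

```text
clock: 17.2
tool_pos: [0.4207, -0.0849, 0.1175]
eef_rot: [0.619, 0.785, -0.011, -0.007]
contact_force: [-3.5, 1.2, 52.4]
opening: 0.315
```

```bash
python3 -c "
from h import *
st()"
```

```text
t 17.2 grasp [ 0.4195 -0.0853  0.0725] yaw 0.236 zdir [-0.025 -0.008 -1.   ] F [-3.5  1.2 52.4] M [0.34 0.65 0.07] open 27.7 q [ 0.11  0.84 -0.04  2.26  0.55  0.08 -0.23]
```

```bash
python3 -c "
from h import *
plan([(.42,-.084,.08,.234,1,.03),(.42,-.084,.13,.234,4,.03),(.424,.160,.13,-.44,5.5,.03)])"
```

```text
-> grasp 0.42 -0.084 0.08 yaw 0.234 rows 1
   0.1, 0.1, -0.8, 0.004, 0.002, 0.002 ,
-> grasp 0.42 -0.084 0.13 yaw 0.234 rows 2
   0, -0.1, -2.5, 0, 0, 0 ,
   0, -0.1, -2.4, 0, 0, 0 ,
-> grasp 0.424 0.16 0.13 yaw -0.44 rows 5
   4.7, 1.2, 0, 0, 0.004, 0.135 ,
   4.8, 0.6, 0, 0, 0.004, 0.135 ,
   4.9, -0.1, 0, 0, 0.004, 0.134 ,
   4.8, -0.8, 0, 0, 0.004, 0.135 ,
   4.7, -1.4, 0, 0, 0.004, 0.134 ,
```

Emit:
carry_out --motion '[0,0,-0.5,0,0,0,0,0,-0.7,0,0,0,0,0,-2,0,0,0,0,0,-3,0,0,0,0,0,0,0,0,0]'

```text
clock: 17.82
tool_pos: [0.4229, -0.084, 0.1768]
eef_rot: [0.619, 0.785, -0.01, -0.009]
contact_force: [-0.6, 0.4, -3.9]
opening: 0.31
```

Emit:
carry_out --motion '[4.7,1.2,0,0,0.004,0.135,4.8,0.6,0,0,0.004,0.135,4.9,-0.1,0,0,0.004,0.134,4.8,-0.8,0,0,0.004,0.135,4.7,-1.4,0,0,0.004,0.134,0,0,0,0,0,0]'

```text
clock: 18.58
tool_pos: [0.4252, 0.1649, 0.1751]
eef_rot: [0.841, 0.54, -0.007, -0.014]
contact_force: [-0.1, -0.2, -3.5]
opening: 0.314
```

```bash
python3 - <<'E'
from ov import *
s=st(); P={n:snapshot(n) for n in("top","side")}
for n,p in P.items():
    m,*_=colour(p,"blue",(.4193,-.084,.03),.085); m=cv2.morphologyEx(m.astype(np.uint8),cv2.MORPH_CLOSE,np.ones((5,5),np.uint8)).astype(float)
    C,_=cloud(p,m>0); print(n,np.percentile(C[:,2],[10,50,90]).round(4),[np.round(a,4) for a in fit([(p,m)],COVER,(.4193,-.084,.02,.234))])
im=[cv2.resize(p["frame"][t:b,l:r,::-1],(400,400),interpolation=cv2.INTER_CUBIC) for p,(l,t,r,b) in((P["top"],(280,240,360,320)),(P["side"],(245,230,325,310)))]
cv2.imwrite("pics/v11.png",np.hstack(im))
plan([(.424,.160,.07,-.445,3,.03),(.424,.160,.044,-.445,1,.03)])
E
```

```text
t 18.57 grasp [0.424  0.1656 0.1302] yaw -0.429 zdir [-0.027  0.016 -1.   ] F [-0.1 -0.2 -3.5] M [-0.18  0.04 -0.03] open 27.7 q [-0.43  0.72 -0.05  2.16  0.02  0.28 -0.91]
top [0.0188 0.0323 0.0361] [array([ 0.419 , -0.0843,  0.02  ,  0.2325]), np.float64(0.7054)]
side [0.0291 0.0344 0.0365] [array([ 0.4189, -0.0783,  0.02  ,  0.2197]), np.float64(0.2151)]
-> grasp 0.424 0.16 0.07 yaw -0.445 rows 3
   0, 0.1, 2, 0, 0.001, 0.003 ,
   0, 0.1, 2, -0.001, 0, 0.004 ,
   0, 0, 2, 0, 0.001, 0.003 ,
-> grasp 0.424 0.16 0.044 yaw -0.445 rows 3
   0, 0, 0.9, 0, 0, 0 ,
   0, 0.1, 0.9, 0, 0, 0 ,
   0, 0, 0.8, 0, 0, 0 ,
```

View pics/v11.png

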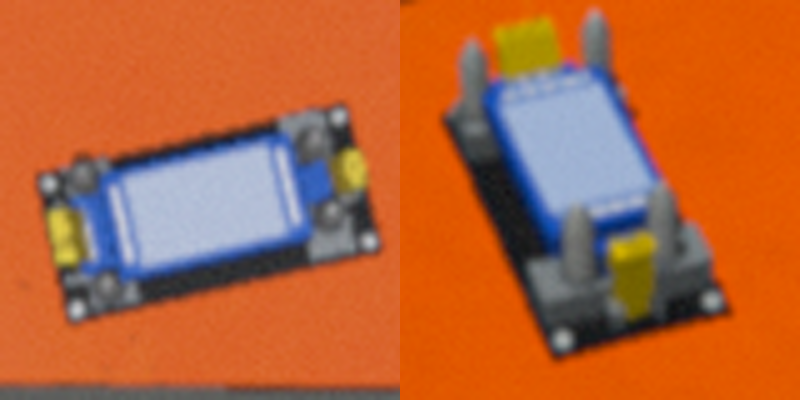

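Emit:
carry_out --motion '[-0.2,0.1,3,0,0,0.005,-0.2,0.1,3,0,0,0.005,0,0,1.5,0,0,0,0,0,0.8,0,0,0,0,0,0.3,0,0,0,0,0,0,0,0,0]'

```text
clock: 19.42
tool_pos: [0.4236, 0.1567, 0.0908]
eef_rot: [0.846, 0.533, -0.007, -0.013]
contact_force: [0.2, 0.0, -3.5]
opening: 0.313
```

```bash
python3 -c "
from h import *
st()"
```

```text
t 19.43 grasp [0.4225 0.1573 0.0458] yaw -0.447 zdir [-0.026  0.014 -1.   ] F [ 0.2  0.  -3.5] M [-0.13  0.07  0.03] open 27.6 q [-0.42  0.9  -0.03  2.2   0.03  0.06 -0.92]
```

Emit:
carry_out --motion '[0,0,0.2,0,0,0,0,0,0.2,0,0,0,0,0,0,0,0,0]'

```text
clock: 19.8
tool_pos: [0.4235, 0.1568, 0.0869]
eef_rot: [0.846, 0.533, -0.007, -0.013]
contact_force: [-0.9, 0.6, 3.1]
opening: 0.309
```

```bash
python3 -c "
from h import *
st()"
```

```text
t 19.8 grasp [0.4223 0.1575 0.0419] yaw -0.447 zdir [-0.026  0.014 -1.   ] F [-0.9  0.6  3.1] M [-0.07  0.08  0.02] open 27.2 q [-0.42  0.91 -0.03  2.2   0.03  0.05 -0.92]
```

Contact on the mat (about 6 N). Release and retreat.

Emit:
carry_out --motion '[0,0,0,0,0,0,0,0,0,0,0,0,0,0,0,0,0,0,0,0,0,0,0,0,0,0,0,0,0,0,0,0,0,0,0,0]' --hand 7.5

```text
clock: 20.55
tool_pos: [0.4232, 0.1567, 0.0864]
eef_rot: [0.846, 0.533, -0.008, -0.013]
contact_force: [-0.5, -0.9, 0.2]
opening: 0.852
```

Emit:
carry_out --motion '[0,0,-1,0,0,0,0,0,-3,0,0,0,0,0,-6,0,0,0,0,0,-6,0,0,0,5,-2,-1,0,0,0,5,-2,0,0,0,0,5,-2,0,0,0,0,0,0,0,0,0,0]'

```text
clock: 21.55
tool_pos: [0.4374, 0.3208, 0.2589]
eef_rot: [0.844, 0.536, -0.006, -0.015]
contact_force: [-0.1, -0.3, -0.1]
opening: 0.848
```

Emit:
carry_out --motion '[5,-2,0,0,0,0,5,-2,0,0,0,0,0,0,0,0,0,0]'

```text
clock: 21.92
tool_pos: [0.4443, 0.4268, 0.2597]
eef_rot: [0.845, 0.535, -0.007, -0.014]
contact_force: [-0.6, -1.4, 0.0]
opening: 0.853
```

```bash
python3 - <<'E'
from ov import *
s=st(); P={n:snapshot(n) for n in("top","side")}
for n,p in P.items():
    m,*_=colour(p,"blue",(.4193,-.084,.03),.085); C,_=cloud(p,m); print(n,"cover z",np.percentile(C[:,2],[10,50,90]).round(4))
    h=cv2.cvtColor(p["frame"],cv2.COLOR_RGB2HSV).astype(int); red=((h[...,0]<6)|(h[...,0]>170))&(h[...,1]>120)&(h[...,2]<200)&nearmask(p,(.424,.157,.05),.055)
    v,u=np.nonzero(red); C,_=cloud(p,red); print(n,"red",len(u),onplane(p,np.c_[u,v],.05).mean(0).round(4) if len(u) else "", np.median(C[:,2]).round(4) if len(C) else "")
im=[cv2.resize(p["frame"][t:b,l:r,::-1],(400,400),interpolation=cv2.INTER_CUBIC) for p,(l,t,r,b) in((P["top"],(170,230,370,330)),(P["side"],(230,165,350,310)))]
cv2.imwrite("pics/v12.png",np.hstack(im))
E
```

```text
t 21.93 grasp [0.4431 0.4275 0.2147] yaw -0.442 zdir [-0.027  0.017 -0.999] F [-0.6 -1.4  0. ] M [-0.13  0.04  0.02] open 75.2 q [-0.82  0.73 -0.    1.64 -0.04  0.78 -1.24]
top cover z [0.0199 0.032  0.0358]
top red 205 [0.4215 0.1569 0.05  ] 0.049
side cover z [0.0294 0.0343 0.0364]
side red 153 [0.4228 0.1543 0.05  ] 0.0496
```

View pics/v12.png

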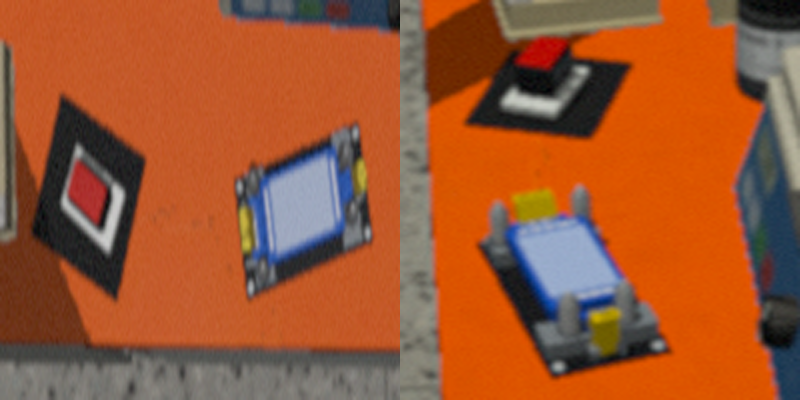

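Tool stands upright on the mat (red cap about 50 mm high, 9 mm from the mat centre). The cover is home with both clips over the tongues, and the arm is clear.

```bash
python3 -c "
from plant import workorder
print(workorder.finish_job())"
```

```text
the job is handed in; nothing more can be done
None
```

The cassette is closed and the job is handed in, at about 22 s of the 61 s allowed. The hand-in reports no verdict, so the result below rests on my own last checks.

**What I did:** I laid the blue cover on the clips with the wide tongue in the wide notch and let go. I then pressed it down with the seating tool until it stopped hard, at about 55 N, and stood the tool back on its mat.

**Last checks:**
- **Cover:** its top is about 34 mm above the worktop, so its underside is about 20 mm up, which is home. In both views the two clips sit over the tongues; the clip angles could only be judged by eye.
- **Tool:** it stands upright on the mat, with its cap about 50 mm up and its centre about 9 mm from the mat's.
- **Bystanders:** the arm never went near them, but I did not measure them again at the end.

**What disagreed or went wrong:**
- The two cameras differ by 2 to 6 mm in y, so I positioned by the top view and the arm, and used the side view to check the cover against the base.
- Close in, joint 6 reached its limit and the arm stopped about 3 to 4 mm short. I tilted the gripper by 0.03 to 0.04 rad for laying the cover, and for picking up, pressing with and setting down the tool.
- The final press was harder than the clips need, though below the 120 N wrist limit.

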